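# Gauge the flanges by pinch and seat the right one in the spring clamp

### The arm

A 6-joint arm with a two-finger parallel gripper is mounted at the origin on the work surface. World frame = base frame: x ahead of the robot, y to its left, z up, the work surface at z = 0. Lengths are in m, angles in rad, forces in N, time in s.
With the tool pointing down it reaches from about 0.35 to 0.975 m from the base axis. Payload 4.9 kg.
Tool frame: the origin (TCP) lies on the mounting face of the last link; the fingertips stand 173 mm ahead of it and the grasp point (between the pads) lies 155 mm ahead of it; x points along the fingers, z is the direction in which the jaws open and shut, and the axes are right-handed (so a half turn about x gives the same grasp; the last joint's range is limited). The gripper opens to 85 mm and grips with 20 to 120 N. Pads are 22 mm wide; open, the fingers measure 114 mm over their backs; the gripper's body (76 mm by 85 mm) begins 54 mm behind the grasp point. The pads swing forward as they close: fully open they stand 13 mm farther back than shut.
Start: joints at [-1.395, 0.053, 1.613, -0, 1.476, -0.119], TCP at [0.182, -0.598, 0.405] pointing down, gripper open.
Joint ranges: [-3.01, 3.01], [-1.01, 2.22], [0.06, 2.58], [-1.02, 4.17], [0.09, 2.62], [-3.14, 3.14]. Speed limits (rad/s): [2.57, 2.57, 3.14, 3.14, 3.14, 3.14].

### API

Orientations are given as a rotation vector (axis times angle).
In Python, from station import get_obs, get_image, get_calibration, finish_job, look_for, masks_of, tip_of gives the robot as it stands.
- The arm moves only by the tool carry_out, never from a script. Its argument "increments" is a list of rows, each a list of 3 entries, a list of its own where there are three numbers: the turn, a rotation vector about the world's x, y, z in units of 0.1 rad (1.0 is 0.1 rad), then the shift along the world's x, y, z in units of 20 mm (1.0 is 20 mm), then the opening, from 0 (shut) to 1 (fully open). A call has 1 to 8 rows; each row shifts and turns the pose as measured when the row begins; what a row does not reach is not made up. A row lasts 1/10 s, in which the tool goes at most 50 mm and 8.59 degrees, less where a joint would pass 70% of its speed; a pose out of reach is approached as far as the arm can. A call with a number of a shift or a turn outside -1 to 1 is refused whole. A call with a gripper value outside its range is refused whole. The fingers move at their own pace and stop on an object; "squeeze" is the grip in N (left out, the last holds). Time passes only in rows, so rows that do not move let the fingers close. It gives the time, the measured TCP pose, the force and the opening at its end, in the units of the state.
- get_obs(): the state, without advancing time (a new reading comes with each control period).
- get_image(name): name is "scene" or "top" or "wrist"; returns (picture, depth): 480x640x3 uint8, blue, green, red; 480x640 float32, m along the optical axis (not along the pixel's ray), 0 where there is no reading.
- get_calibration(name): a dict with "fx", "fy", "cx", "cy" (pixels), "position" and "orientation" of the camera in the world. Camera axes: x right, y down, z forward; pixel columns grow to the right and rows downward; lengths in m; the calibration is good to about 2 mm. A picture is of the moment at which its call begins: read the wrist's pose just before it. get_calibration takes no time and is no camera call; for the wrist camera it gives the pose at the moment of the call.
- finish_job(): hands the job in, once; it reports no verdict.
Trained networks look in the newest picture that a camera, given by its name, has taken for a name from the list of things; names that differ only in an ending like _2 or _b are one class to them, and where a whole thing is asked for, a point or a joint stands for the part that bears it (a point fixed in the world has none). Each returns a list of dicts, best first, with "p" (0 to 1); they miss things now and then, are a little off and sometimes report something else, mostly with a low value. They report only what shows in the picture. A call takes as long as a camera call. They do not tell look-alikes from the thing itself.
- look_for(camera, query): "centre" ([column, row] in pixels, amid what is visible of it).
- masks_of(camera, query): "region" (480x640 bool, what is visible of it) and "centre" ([column, row] in pixels, amid what is visible of it).
- tip_of(camera, query): "centre" ([column, row] in pixels: a listed point, or the origin of a listed thing).
The state is a dict: "t": time; "q": joint angles; "dq": joint speeds; "effort": joint torques, N m; "tool_pos": TCP position; "tool_rot": TCP orientation; "contact_force": force on the tool from outside, world axes, zero at the start; "wrist_torque": the same for the moment, N m; "opening": finger opening in m.
Only numpy, scipy, OpenCV 4.12 (cv2) and the standard library are available. Lean on these libraries where they do the work, as an engineer would, in place of code of your own. Each camera call takes 0.05 s, during which the arm holds its last target.

### The job

Three brass flanges stand on the bench; they look alike but differ in thickness. Find the middle one, 12.5 mm thick, by pinching them across their flat sides, and set it upright and lengthwise in the slot of the spring clamp, pressing it down gently but firmly until it is fully home and you feel it bear on the steel sole; then let go. Leave the other two flanges standing where they are, and do not disturb the key top, the pricking tool and the wrench.

Things in the scene. Friction and masses are not known exactly. Their poses are not given: they have to be found in the camera images.
- flange_p_mid (a point): One of three brass fork flanges that look alike: a flat plate 44 mm long (its x), 48 mm high (its z), standing upright on its lower edge on the bench, with a 10 mm wide, 12 mm deep notch in the middle of the top edge. The three are 10, 12.5 and 15 mm thick (along y), 0.13 to 0.3 kg; which one this is, is not told. The point is its centre, 24 mm up and half-way through the thickness.
- flange_q_mid (a point): One of three brass fork flanges that look alike: a flat plate 44 mm long (its x), 48 mm high (its z), standing upright on its lower edge on the bench, with a 10 mm wide, 12 mm deep notch in the middle of the top edge. The three are 10, 12.5 and 15 mm thick (along y), 0.13 to 0.3 kg; which one this is, is not told. The point is its centre, 24 mm up and half-way through the thickness.
- flange_r_mid (a point): One of three brass fork flanges that look alike: a flat plate 44 mm long (its x), 48 mm high (its z), standing upright on its lower edge on the bench, with a 10 mm wide, 12 mm deep notch in the middle of the top edge. The three are 10, 12.5 and 15 mm thick (along y), 0.13 to 0.3 kg; which one this is, is not told. The point is its centre, 24 mm up and half-way through the thickness.
- clamp: Spring clamp fixed to the bench: walnut base 100 x 110 x 12 mm, origin at its underside below the slot's centre. Between its jaws is a 40 mm long steel sole on thin cork (30 N/mm) for the flange's lower edge. Its top is 13 to 20 mm below the jaw tops; how far is not measured, feel for it. Press it with 5 to 20 N; 25 N harms it. A spring block, as high as the jaws, is 44 to 56 mm out in y.
- mouth (a point): Centre of the clamp's slot, level with the jaw tops, 34 mm above the bench. x: along the slot (jaws 40 mm long); y: from fixed to sprung jaw; z up. Fixed jaw's face at y = -6.25 mm, sprung jaw's at +4.75 mm at rest (gap 11 mm): a 12.5 mm flange on the fixed jaw is centred at y = 0. The upper 7 mm of the jaws is a lead-in, 3 mm a side, so the mouth is 17 mm wide at the top.
- jaw (a joint): Sprung jaw of the clamp: how far it is pushed back, in m (0 = at rest, to 0.008). About 4.5 N at rest and 1.5 N more per mm, so it grips a 12.5 mm flange (1.5 mm back) with about 7 N; a flange slides down between the jaws against roughly 3 to 15 N of friction before it reaches the sole.
- keytop: Bystander: ivory-coloured key top, 150 x 23 x 4 mm, flat on the bench, origin at its underside.
- pricker: Bystander: bone-handled pricking tool lying on the bench, 125 mm long (along x), 18 mm thick; origin at its underside.
- capstan_wrench: Bystander: beech-handled capstan wrench lying on the bench, 155 mm long (along x), 22 mm wide, 20 mm thick; origin at its underside.
Mind the look-alikes: they are no part of the job. Leave any blue or pink look-alike of the part that bears flange_r_mid alone.

How it is judged:
On the way:
1. the 12.5 mm flange (the one that pushes the jaw back by about 1.5 mm) is home in the slot and is pressed on the sole with more than 4 N ((((z of flange_p_mid in the frame of sole between 0.0215 and 0.0255 m and x of flange_p_mid in the frame of sole between -0.008 and 0.008 m and y of flange_p_mid in the frame of sole between -0.003 and 0.003 m and angle between flange_p_mid's own z axis and vertical below 0.05 rad and angle between the x axis of flange_p_mid and the x axis of mouth, either way round below 0.05 rad) and contact force between flange_p and sole above 4 N) or ((z of flange_q_mid in the frame of sole between 0.0215 and 0.0255 m and x of flange_q_mid in the frame of sole between -0.008 and 0.008 m and y of flange_q_mid in the frame of sole between -0.003 and 0.003 m and angle between flange_q_mid's own z axis and vertical below 0.05 rad and angle between the x axis of flange_q_mid and the x axis of mouth, either way round below 0.05 rad) and contact force between flange_q and sole above 4 N) or ((z of flange_r_mid in the frame of sole between 0.0215 and 0.0255 m and x of flange_r_mid in the frame of sole between -0.008 and 0.008 m and y of flange_r_mid in the frame of sole between -0.003 and 0.003 m and angle between flange_r_mid's own z axis and vertical below 0.05 rad and angle between the x axis of flange_r_mid and the x axis of mouth, either way round below 0.05 rad) and contact force between flange_r and sole above 4 N)) and value of joint jaw between 0.0008 and 0.0032 m), for 0.2 s.
At the end, for the whole second after the job is handed in: 12.5 mm flange released, at rest on the sole within 2 mm, jaw pushed back 1.0 to 2.2 mm, within 8 mm of the slot's middle lengthwise and 3 mm across, upright and in line within 0.05 rad; other two upright (0.15 rad) within 40 mm of their starts ((((z of flange_p_mid in the frame of sole between 0.0215 and 0.0255 m and x of flange_p_mid in the frame of sole between -0.008 and 0.008 m and y of flange_p_mid in the frame of sole between -0.003 and 0.003 m and angle between flange_p_mid's own z axis and vertical below 0.05 rad and angle between the x axis of flange_p_mid and the x axis of mouth, either way round below 0.05 rad) and (distance of flange_q_mid from where it was at the start of the episode below 0.04 m and angle between flange_q_mid's own z axis and vertical below 0.15 rad) and (distance of flange_r_mid from where it was at the start of the episode below 0.04 m and angle between flange_r_mid's own z axis and vertical below 0.15 rad)) or ((z of flange_q_mid in the frame of sole between 0.0215 and 0.0255 m and x of flange_q_mid in the frame of sole between -0.008 and 0.008 m and y of flange_q_mid in the frame of sole between -0.003 and 0.003 m and angle between flange_q_mid's own z axis and vertical below 0.05 rad and angle between the x axis of flange_q_mid and the x axis of mouth, either way round below 0.05 rad) and (distance of flange_p_mid from where it was at the start of the episode below 0.04 m and angle between flange_p_mid's own z axis and vertical below 0.15 rad) and (distance of flange_r_mid from where it was at the start of the episode below 0.04 m and angle between flange_r_mid's own z axis and vertical below 0.15 rad)) or ((z of flange_r_mid in the frame of sole between 0.0215 and 0.0255 m and x of flange_r_mid in the frame of sole between -0.008 and 0.008 m and y of flange_r_mid in the frame of sole between -0.003 and 0.003 m and angle between flange_r_mid's own z axis and vertical below 0.05 rad and angle between the x axis of flange_r_mid and the x axis of mouth, either way round below 0.05 rad) and (distance of flange_p_mid from where it was at the start of the episode below 0.04 m and angle between flange_p_mid's own z axis and vertical below 0.15 rad) and (distance of flange_q_mid from where it was at the start of the episode below 0.04 m and angle between flange_q_mid's own z axis and vertical below 0.15 rad))) and value of joint jaw between 0.001 and 0.0022 m and linear speed of each of flange_p, flange_q, flange_r below 0.01 m/s); the robot touches nothing.
It fails at once if a flange is pressed on the sole with more than 25 N (contact force between any of flange_p, flange_q, flange_r and sole above 25 N).
It fails at once if the key top, pricking tool or wrench is moved by more than 20 mm (distance of any of keytop, pricker, capstan_wrench from where it was at the start of the episode above 0.02 m).
It also fails if it takes over 67 s, if anything falls off the work surface, if the arm or the gripper's body presses on something with over 40 N, if the wrist force passes 120 N, or if a joint passes its speed limit or range.

## Working session

There is one attempt and no reset: what is moved stays moved. The work goes in short steps, Python scripts to look and compute and a tool call to move; the robot and the scene stay as the last step left them, time stands still between calls to the robot, and variables do not carry over. Pictures are saved under pics/ and viewed, and the job is handed in when it is done.

Besides the shell and the picture viewer there is one more tool, called as name(argument=value, ...) on one line, values as JSON. carry_out: Moves the arm, as the interface text tells. Shifts and turns lie within -1 to 1; 1 stands for 20 mm of shift or 0.1 rad of turn. Its arguments: {"type":"object","properties":{"increments":{"type":"array","items":{"type":"array"}},"squeeze":{"type":"number"}},"required":["increments"]}

```bash
mkdir -p pics; ls; python3 - <<'E'
from station import *
import cv2,numpy as np
o=get_obs();print(o)
for n in("scene","top"):
    im,d=get_image(n);cv2.imwrite(f"pics/{n}0.png",im);np.save(f"pics/{n}0d.npy",d);c=get_calibration(n);print(n,c)
E
```

```text
pics
{'t': 0.0, 'q': array([-1.39497082e+00,  5.33604746e-02,  1.61429921e+00, -8.05252469e-06,
        1.47599330e+00, -1.19015606e-01]), 'dq': array([ 5.15904837e-04, -2.50629227e-04,  1.77266295e-05, -1.10332324e-03,
       -1.23329316e-03,  2.23326913e-03]), 'effort': array([ 2.82885139e-04, -3.93683338e+01, -3.70175672e+01, -1.59381507e-04,
        7.02486388e-03,  1.01444238e-05]), 'tool_pos': array([ 0.18156028, -0.59776659,  0.40345729]), 'tool_rot': array([ 0.99070006,  1.33591766, -0.98835889]), 'contact_force': array([0.38385091, 0.58981603, 0.05846243]), 'wrist_torque': array([-0.04494913,  0.01199919, -0.00108099]), 'opening': 0.08539165905342187}
scene {'fx': 617.3814859188356, 'fy': 617.3814859188356, 'cx': 317.7651244560964, 'cy': 235.6809207505212, 'position': array([ 1.04612545, -0.38055639,  0.81702958]), 'orientation': array([-2.28683296, -1.00871387,  0.35440396])}
top {'fx': 490.0747658363657, 'fy': 490.0747658363657, 'cx': 317.6143213563983, 'cy': 237.13830871314437, 'position': array([0.47891808, 0.02700768, 0.88672327]), 'orientation': array([-2.16400683,  2.13468055, -0.20083728])}
```

View pics/scene0.png

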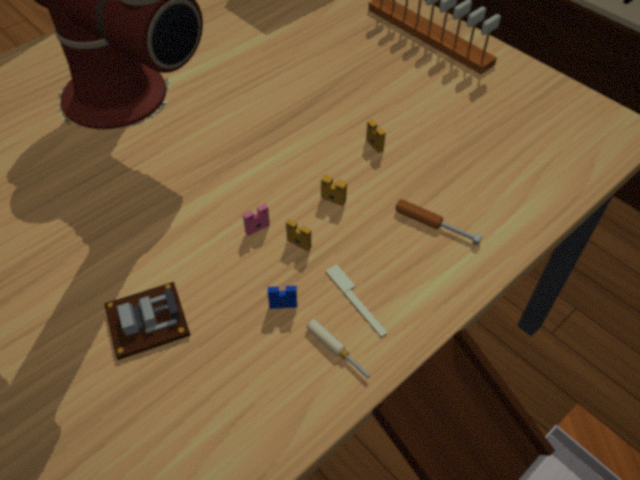

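View pics/top0.png

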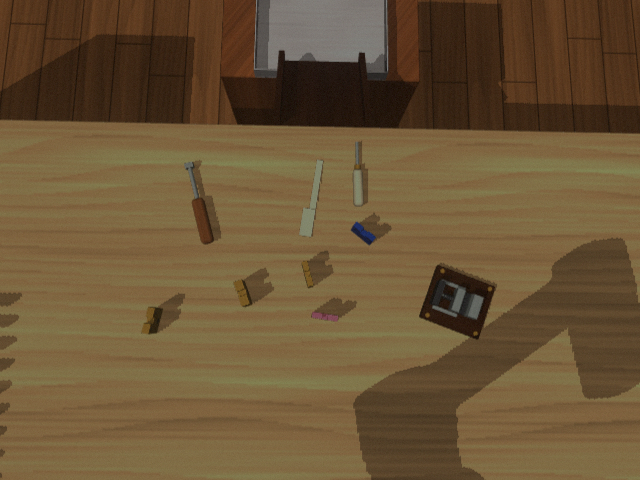

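Brass candidates, scene/top pixels: A (375,136)/(152,320), B (334,190)/(243,293), C (299,235)/(308,274). The look-alikes are blue (283,297)/(363,233) and pink (257,220)/(325,316). The clamp is at (147,318)/(458,301). I'll take the brass ones only, and check them in a crop.

```bash
cat > h.py <<'E'
import numpy as np,cv2
from scipy.spatial.transform import Rotation as R
from station import *
def cloud(cam,d,c=None):
    c=c or get_calibration(cam)
    v,u=np.mgrid[0:480,0:640]
    p=np.stack([(u-c['cx'])/c['fx']*d,(v-c['cy'])/c['fy']*d,d],-1)
    return p@R.from_rotvec(c['orientation']).as_matrix().T+c['position']
E
python3 - <<'E'
from h import *
im=cv2.imread('pics/top0.png');d=np.load('pics/top0d.npy');P=cloud('top',d)
def crop(x0,x1,y0,y1,k): return cv2.resize(im[y0:y1,x0:x1],None,fx=k,fy=k,interpolation=cv2.INTER_CUBIC)
a=crop(130,350,250,345,3.6);b=crop(400,510,255,345,3.6)
cv2.imwrite('pics/ca.png',a);cv2.imwrite('pics/cb.png',b)
print('bench z',np.median(P[300:340,180:230,2]))
for n,(u,v) in dict(A=(152,320),B=(243,293),C=(308,274),blue=(363,233),pink=(325,316)).items():
    s=(slice(v-25,v+26),slice(u-25,u+26));Q=P[s].reshape(-1,3)
    m=(Q[:,2]>.03)&(Q[:,2]<.08); Q=Q[m]
    t=Q[Q[:,2]>.042]
    r=cv2.minAreaRect((t[:,:2]*1000).astype(np.float32));w,V=np.linalg.eigh(np.cov(t[:,:2].T));
    print(n,len(t),t.mean(0).round(4),Q[:,2].max().round(4),r,'dir',np.degrees(np.arctan2(V[1,1],V[0,1])).round(1))
for q in('clamp','mouth','flange_p_mid'):
    print(q,[(x['p'],x['centre']) for x in tip_of('top',q)])
Q=P[255:345,410:505]
z=Q[...,2];
print(np.round(z[::3,::3]*1000).astype(int))
E
```

```text
bench z 0.0007214529389109048
A 177 [0.4693 0.2878 0.0481] 0.0522 ((469.7103271484375, 288.44744873046875), (13.533998489379883, 43.72537612915039), 78.67095947265625) dir 169.1
B 187 [0.5175 0.1348 0.0485] 0.0527 ((517.5623779296875, 134.85232543945312), (44.345726013183594, 15.244843482971191), 21.247791290283203) dir -159.1
C 119 [0.5516 0.0234 0.0485] 0.0523 ((551.8211059570312, 23.541980743408203), (44.03092575073242, 9.958073616027832), 15.610508918762207) dir -164.3
blue 127 [ 0.6261 -0.074   0.0483] 0.0518 ((626.2788696289062, -74.43153381347656), (43.64250564575195, 11.280592918395996), 49.812252044677734) dir 50.8
pink 119 [ 0.4793 -0.0069  0.0487] 0.0537 ((479.2235412597656, -7.014715194702148), (43.866424560546875, 9.857780456542969), 81.61540222167969) dir 81.1
clamp [(0.82, [458.3, 300.7])]
mouth [(0.71, [465.5, 301.8])]
flange_p_mid [(0.63, [242.4, 292.7])]
[[  1   3   3  -2  -1  -1   4   0   1   0   1   1  -1   1   0   1   0   3
   -1  -1   3   0   1  -2   0   1   1  -2   0   1   0   2]
 [  3   1   1   0   0   2   2   3   4   3   0  -2   3   0   1   1  -2   2
    2   
[... 3075 characters left out ...]
4   2   0   1   2  -2  -1  -1   1]
 [  0   3   2  -1   0   1   4   3   1   3   1   3   1   1   3  14  13  16
   14  13  14  10  15  12   1   0  -1   3   0   2   3   1]
 [  0   3   4   1   0  -1  -1   2  -1   2   1   0   2   2  -1   0  -1   9
   14  10  13  12  17  14  -2  -1   1  -1   3   0   0  -1]
 [  4  -1   2   0   1   0   3   2   1   2   4  -1  -1   2  -1   0   0   2
    4   1  10  12  15   0   2   1   2   1   1   0  -1   2]
 [  2   4   3   3   3   3   1   2  -1   0  -1   1   0   1   2   1  -1   1
    3   2   1   0  14   2   0   0   2   0   0   0   1   2]
 [  1  -2   0   1   2   4   0   2   1   4   0   2  -2   3   3  -1   3  -1
    2   2  -1   1  -1  -1   3   2   0   5   1   2   3   0]]
```

```bash
python3 -c "
import cv2
im=cv2.imread('pics/scene0.png')
cv2.imwrite('pics/cs.png',cv2.resize(im[110:260,230:400],None,fx=4,fy=4,interpolation=2)[:600,:800])"
```

```text
(no output)
```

View pics/cs.png

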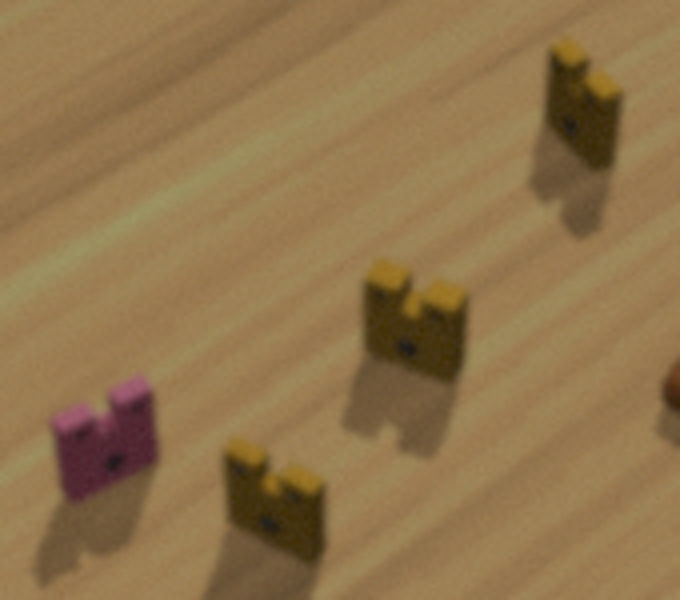

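View pics/ca.png

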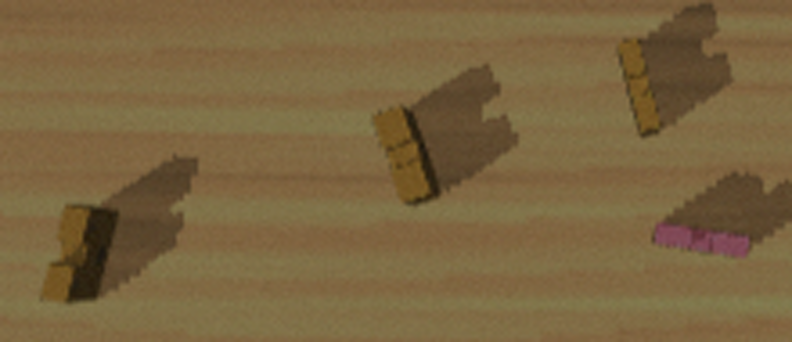

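View pics/cb.png

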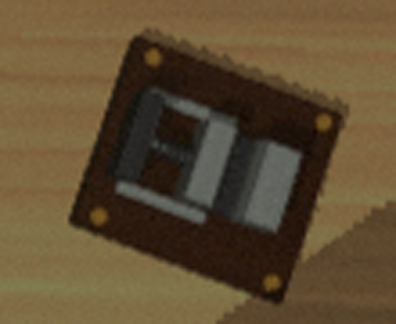

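```bash
python3 - <<'E'
from h import *
d=np.load('pics/top0d.npy');P=cloud('top',d)
Q=P[255:345,410:505].reshape(-1,3)
b=Q[(Q[:,2]>.008)&(Q[:,2]<.06)]
r=cv2.minAreaRect((b[:,:2]*1000).astype(np.float32));print('base',r)
t=Q[(Q[:,2]>.031)&(Q[:,2]<.06)]
print('jaws',cv2.minAreaRect((t[:,:2]*1000).astype(np.float32)))
im,dd=get_image('wrist');c=get_calibration('wrist');print(c,get_obs()['t']);cv2.imwrite('pics/w0.png',im)
o=get_obs();Rt=R.from_rotvec(o['tool_rot']);print(Rt.as_matrix().round(3))
# cam in tool
Rc=R.from_rotvec(c['orientation']);print('cam in tool',Rt.inv().apply(c['position']-o['tool_pos']),(Rt.inv()*Rc).as_matrix().round(3))
E
```

```text
base ((507.9483337402344, -245.34176635742188), (110.7950668334961, 100.4511489868164), 69.80367279052734)
jaws ((510.01416015625, -238.91009521484375), (82.70748901367188, 44.46927261352539), 69.01197052001953)
{'fx': 382.2346492081443, 'fy': 382.2346492081443, 'cx': 319.0007709754772, 'cy': 240.41013139578715, 'position': array([ 0.25714758, -0.57580133,  0.37287943]), 'orientation': array([ 2.31321944, -1.71499648, -0.27169988])} 0.3
[[-0.     0.957  0.291]
 [ 0.001  0.291 -0.957]
 [-1.     0.    -0.001]]
cam in tool [0.03138275 0.07876546 0.00078671] [[ 0.001 -0.307  0.952]
 [-0.    -0.952 -0.307]
 [ 1.     0.    -0.001]]
```

View pics/w0.png

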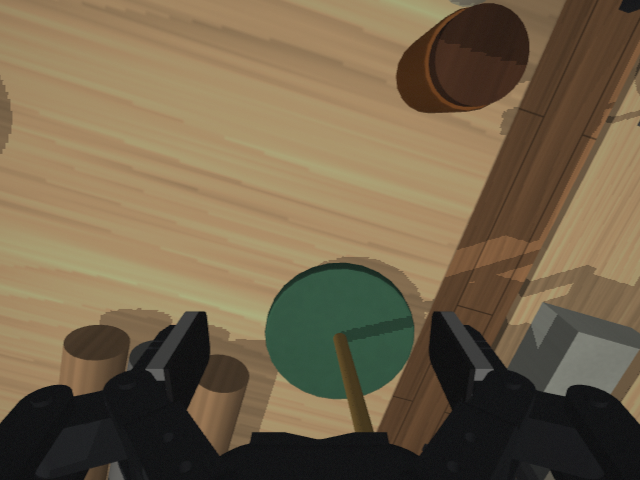

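The crops show all three brass flanges upright; the pink and blue ones are clearly different. From above, A looks about 12.5 mm, B about 15 mm and C about 10 mm, which the pinch has to confirm. The wrist view shows clear wood ahead and to the left, so I'll go over the clamp for a close view.

carry_out(increments=[[[0,0,-1],[0.8,0.95,0],1],[[0,0,-1],[0.9,1,0],1],[[0,0,-1],[0.9,1,0],1],[[0,0,-1],[0.9,1,0],1],[[0,0,-1],[0.9,1,0],1],[[0,0,-1],[0.9,1,0],1],[[0,0,-0.5],[0.9,1,0],1],[[0,0,0],[0.9,1,0],1]])

```text
t: 1.1
tool_pos: [0.3254, -0.4347, 0.4034]
tool_rot: [1.491, 1.0, -1.49]
contact_force: [0.3, -0.6, -0.0]
opening: 0.0851
```

carry_out(increments=[[[0,0,0],[0.9,1,-0.2],1],[[0,0,0],[0.9,1,-0.7],1],[[0,0,0],[0.9,1,-0.7],1],[[0,0,0],[0.9,1,-0.7],1],[[0,0,0],[0.9,1,-0.7],1],[[0,0,0],[0.9,1,-0.7],1]])

```text
t: 1.7
tool_pos: [0.4376, -0.3095, 0.331]
tool_rot: [1.49, 0.99, -1.487]
contact_force: [0.1, 0.6, 0.1]
opening: 0.0853
```

carry_out(increments=[[[0,0,0],[0.9,0.9,-0.7],1],[[0,0,0],[0.9,0.9,-0.7],1],[[0,0,0],[0.9,0.9,-0.7],1],[[0,0,0],[0.3,0.2,-0.3],1],[[0,0,0],[0,0,0],1]])

```text
t: 2.2
tool_pos: [0.5005, -0.2461, 0.279]
tool_rot: [1.486, 0.996, -1.486]
contact_force: [-1.0, -0.4, -0.8]
opening: 0.0854
```

```bash
cat > wv.py <<'E'
import sys
from h import *
def snap(n):
    o=get_obs();c=get_calibration('wrist');im,d=get_image('wrist')
    cv2.imwrite(f'pics/{n}.png',im);np.savez(f'pics/{n}.npz',d=d,tp=o['tool_pos'],tr=o['tool_rot'],cp=c['position'],co=c['orientation'])
    print(o['t'],o['tool_pos'],np.degrees(np.arctan2(*R.from_rotvec(o['tool_rot']).as_matrix()[[1,0],2])),R.from_rotvec(o['tool_rot']).as_matrix()[2].round(4))
    return im,d,o,c
if __name__=='__main__': snap(sys.argv[1])
E
python3 wv.py w1
```

```text
2.2 [ 0.50045554 -0.24606161  0.27897562] -112.09274131329808 [-1.      0.0041  0.0026]
```

View pics/w1.png

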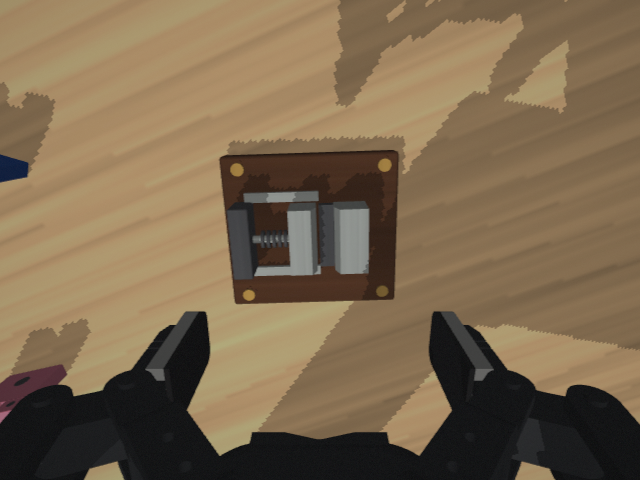

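The wrist view shows the clamp at (310,230), with the slot as the dark strip at column ~328 between the sprung jaw (303,238) and the fixed jaw (352,238). The spring block is at the left.

```bash
python3 - <<'E'
from h import *
im=cv2.imread('pics/w1.png');z=np.load('pics/w1.npz');K=get_calibration('wrist')
c=dict(K,position=z['cp'],orientation=z['co'])
P=cloud('wrist',z['d'],c)
cv2.imwrite('pics/w1c.png',cv2.resize(im[180:290,215:405],None,fx=4,fy=4,interpolation=cv2.INTER_CUBIC))
Q=P[140:310,210:410].reshape(-1,3)
b=Q[(Q[:,2]>.008)&(Q[:,2]<.06)]
print('base',cv2.minAreaRect((b[:,:2]*1000).astype(np.float32)))
t=Q[(Q[:,2]>.030)&(Q[:,2]<.06)]
print('jaws',cv2.minAreaRect((t[:,:2]*1000).astype(np.float32)),np.median(t[:,2]))
print(np.round(P[206:270:8,226:380:4,2]*1000).astype(int))
E
```

```text
base ((510.4239196777344, -246.215087890625), (110.34016418457031, 100.00151824951172), 69.70234680175781)
jaws ((513.020751953125, -239.77783203125), (82.2562484741211, 44.33131408691406), 69.90604400634766) 0.03337959216022421
[[ 12  11  25  23  25  26  23  12  11  11  12  12  11  12  12  11  21  21
   21  22  22  23  23  11  20  20  20  23  25  25  25  26  25  25  27  28
   11  11  13]
 [ 11  34  33  34  34  34  25  12  12  11  12  12  10  10  10  12  35  34
   34  32  34  34  29  11  20  20  19 248  30  33  33  34  34  34  33  34
   11  12  11]
 [  0  33  33  33  34  34  27  14  12  12  11  11  11  11  12  11  34 248
   34  33  32  33  30  11  19  20  19  18  31  34  33  33  35  33  32  33
   11  11  11]
 [  0  35  33  34  33  33  30  18  12  21  12  22  22  11  13  24  34  34
   33  33  33  33  29  12  20  20  20  14  31  34  34  33  33  34  33  32
   12  11  12]
 [  0  35  34  35  33  34  32  25  22  27  24  24  28  27  23  27  33  33
   33  34  33  34  30  10  19  19  20  18  30  34  33  33  34  34  34  32
   11  12  12]
 [ -1  12  33  34  33  35  33  21  10  25  12  27  25  12  23  25  33  33
   33  34  33  34  31  12  20  20  20  20  30  34  34  33  34  33  34  33
   11  11  10]
 [ -1  11  34  35  33  33  34  25  12  12  12  11  12  12  12  11  34  33
   34  33  33  33  30  13  19  19  19  20  30  34  34  33  33  34  33  34
   10  11  11]
 [ -1   0  34  33  33  34  33  26  12  11  12  11  11  13  12  12  10  33
   33  33  33  33  30  12  20  21  19  19  29  33  34  34  34  34  34  35
   11  11  12]]
```

View pics/w1c.png

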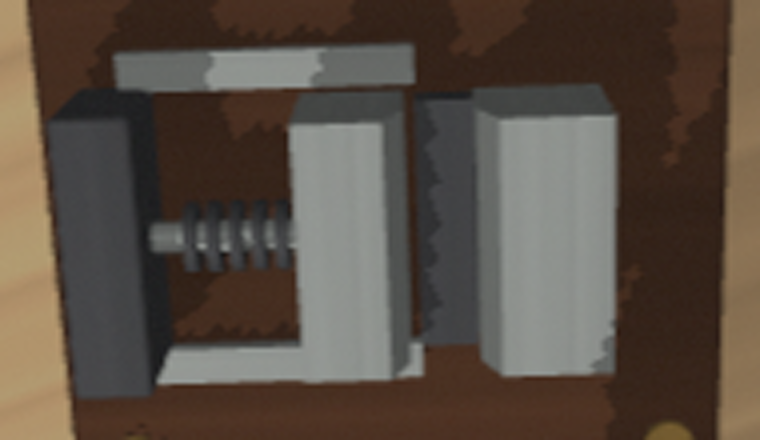

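```bash
cat > rect.py <<'E'
from h import *
def rectify(n,org,yaw,zp,half=60,s=5):
    """top-down picture of plane z=zp in frame at org(mm->m), x axis at yaw; px s per mm; cols = y reversed? cols=+y, rows=+x"""
    im=cv2.imread(f'pics/{n}.png');z=np.load(f'pics/{n}.npz');K=get_calibration('wrist')
    k=2*half*s; 
    yy,xx=np.meshgrid((np.arange(k)/s-half)/1e3,(np.arange(k)/s-half)/1e3)
    X=org[0]+xx*np.cos(yaw)-yy*np.sin(yaw);Y=org[1]+xx*np.sin(yaw)+yy*np.cos(yaw)
    p=np.stack([X,Y,np.full_like(X,zp)],-1)-z['cp'];p=p@R.from_rotvec(z['co']).as_matrix()
    u=p[...,0]/p[...,2]*K['fx']+K['cx'];v=p[...,1]/p[...,2]*K['fy']+K['cy']
    return cv2.remap(im,u.astype(np.float32),v.astype(np.float32),cv2.INTER_CUBIC)
E
python3 - <<'E'
from rect import *
yaw=np.radians(69.8-90);yv=np.array([-np.sin(yaw),np.cos(yaw)])
m=np.array([.5130,-.2398])-.01465*yv;print('mouth est',m)
r=rectify('w1',m,yaw,.034,half=60,s=5)
cv2.imwrite('pics/r1.png',r)
g=cv2.cvtColor(r,cv2.COLOR_BGR2GRAY).astype(int)
for row in(220,260,300,340,380): print(row,[(round(i/5-60,1),int(g[row,i+3]-g[row,i-3])) for i in range(160,520) if abs(g[row,i+3]-g[row,i-3])>18 and abs(g[row,i+3]-g[row,i-3])==max(abs(g[row,j+3]-g[row,j-3]) for j in range(i-6,i+7))])
for col in(350,240,225): print('col',col,[(round(i/5-60,1),int(g[i+3,col]-g[i-3,col])) for i in range(100,500) if abs(g[i+3,col]-g[i-3,col])>18 and abs(g[i+3,col]-g[i-3,col])==max(abs(g[j+3,col]-g[j-3,col]) for j in range(i-6,i+7))])
E
```

```text
mouth est [ 0.50794138 -0.25354892]
220 [(-26.0, 58), (-24.0, 43), (-9.0, -33), (-5.8, -47), (2.8, 82), (4.8, -57), (7.8, 58), (41.8, -118)]
260 [(-26.0, 81), (-9.2, -37), (-9.0, -37), (-5.8, -30), (4.4, 38), (7.8, 53), (21.0, -81)]
300 [(-26.0, 92), (-9.2, -39), (-5.8, -33), (4.4, 37), (7.8, 60), (21.0, -92), (24.2, -24), (25.6, 27), (25.8, 27), (27.6, -27), (29.0, 31), (29.2, 31), (31.0, -30), (32.4, 31), (34.2, -33), (35.8, 34), (37.6, -28), (37.8, -28)]
340 [(-26.2, 85), (-26.0, 85), (-9.4, -35), (-9.2, -35), (-6.0, -41), (4.4, 39), (4.6, 39), (7.8, 52), (21.0, -109)]
380 [(-26.0, 86), (-9.2, -32), (-5.8, -32), (1.6, -20), (4.4, 37), (7.8, 62), (21.0, -101)]
col 350 [(-38.0, -111), (-20.0, 91), (20.0, -78), (25.4, 62), (31.0, -64)]
col 240 [(-38.0, -117), (-20.0, 97), (20.0, -73), (24.4, -27)]
col 225 [(-38.0, -115), (-20.0, 105), (19.8, -73), (24.4, -27)]
```

View pics/r1.png

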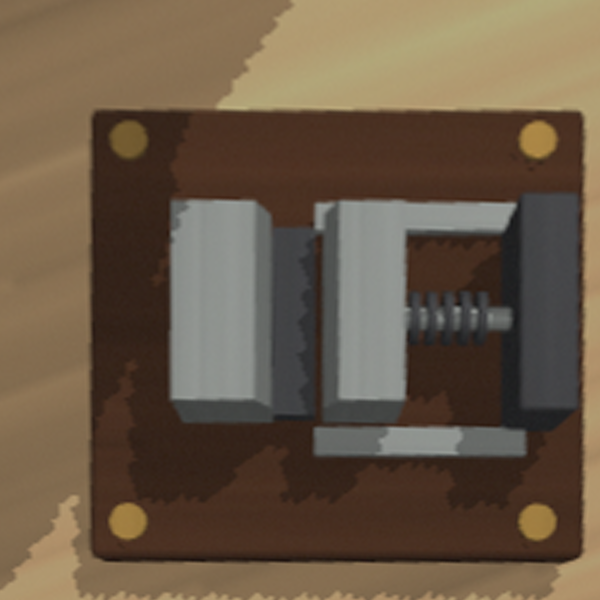

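carry_out(increments=[[[0,0,0],[0,1,0],1],[[0,0,0.3],[0,1,0],1],[[0,0,0.3],[0,1,0],1],[[0,0,0.3],[0,1,0],1],[[0,0,0.3],[0,1,0],1],[[0,0,0.3],[0,1,0],1],[[0,0,0.2],[0,1,0],1],[[0,0,0.1],[0,1,0],1]])

```text
t: 3.05
tool_pos: [0.4978, -0.0864, 0.2868]
tool_rot: [1.356, 1.089, -1.349]
contact_force: [0.8, -0.4, 0.5]
opening: 0.0854
```

carry_out(increments=[[[0,0,0],[0,1,0],1],[[0,0,0],[0,1,0],1],[[0,0,0],[0,1,0],1],[[0,0,0],[0,1,0],1],[[0,0,0],[-0.1,1,0],1],[[0,0,0],[-0.1,1,0],1],[[0,0,0],[-0.1,1,0],1],[[0,0,0],[-0.1,1,0],1]])

```text
t: 3.85
tool_pos: [0.4874, 0.0779, 0.2946]
tool_rot: [1.358, 1.079, -1.337]
contact_force: [0.9, 0.5, -0.9]
opening: 0.0858
```

carry_out(increments=[[[0,0,0],[-0.1,1,0],1],[[0,0,0],[-0.1,1,0],1],[[0,0,0],[-0.1,1,0],1],[[0,0,0],[-0.1,1,0],1],[[0,0,0],[-0.1,1,0],1],[[0,0,0],[-0.1,1,0],1],[[0,0,0],[-0.1,1,0],1],[[0,0,0],[-0.1,1,0],1]])

```text
t: 4.65
tool_pos: [0.4692, 0.2419, 0.3024]
tool_rot: [1.362, 1.072, -1.323]
contact_force: [0.0, 1.1, 0.0]
opening: 0.0854
```

carry_out(increments=[[[0,0,0],[0.1,0.9,-0.5],1],[[0,0,0],[0.1,0.8,-0.4],1],[[0,0,0],[0,0.4,-0.2],1],[[0,0,0],[0,0,0],1]])

```text
t: 5.05
tool_pos: [0.4728, 0.2863, 0.284]
tool_rot: [1.363, 1.071, -1.313]
contact_force: [-0.1, 0.0, 0.4]
opening: 0.0855
```

```bash
python3 wv.py w2; python3 - <<'E'
from rect import *
z=np.load('pics/w2.npz')
Rt=R.from_rotvec(z['tr']);print(Rt.as_matrix().round(3))
c=dict(get_calibration('wrist'),position=z['cp'],orientation=z['co']);P=cloud('wrist',z['d'],c)
m=(P[...,2]>.043)&(P[...,2]<.06)&(np.hypot(P[...,0]-.47,P[...,1]-.288)<.04)
t=P[m];print(len(t),cv2.minAreaRect((t[:,:2]*1000).astype(np.float32)),t.mean(0),np.median(P[(np.hypot(P[...,0]-.47,P[...,1]-.288)<.08)&(P[...,2]<.02)][:,2]))
E
```

```text
5.05 [0.47280978 0.28633479 0.28398251] -100.85050017311106 [-0.9988  0.0494  0.0035]
[[ 0.048  0.981 -0.188]
 [-0.013 -0.188 -0.982]
 [-0.999  0.049  0.003]]
1225 ((471.4713439941406, 288.03863525390625), (12.268966674804688, 44.67141342163086), 78.71690368652344) [0.47249513 0.28802823 0.04722554] -0.0005581636750551233
```

View pics/w2.png

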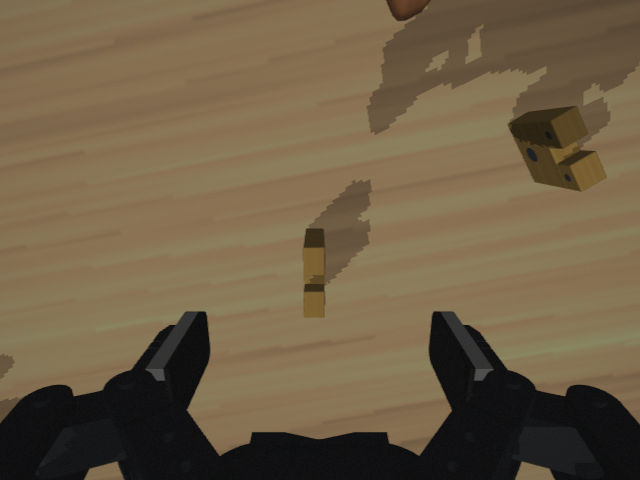

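```bash
python3 - <<'E'
from rect import *
yaw=np.radians(78.7-90)
m=np.array([.4715,.2880])
r=rectify('w2',m,yaw,.048,half=40,s=7)
cv2.imwrite('pics/r2.png',r)
g=cv2.cvtColor(r,cv2.COLOR_BGR2GRAY).astype(int)
def ed(line): return [(round(i/7-40,1),int(line[i+3]-line[i-3])) for i in range(100,460) if abs(line[i+3]-line[i-3])>15 and abs(line[i+3]-line[i-3])==max(abs(line[j+3]-line[j-3]) for j in range(i-6,i+7))]
for x in(-19,-15,-10,-7,7,10,15,19): print(x,ed(cv2.blur(g.astype(np.float32),(1,9))[int((x+40)*7)]))
for y in(-4,0,4): print('y',y,ed(cv2.blur(g.astype(np.float32),(9,1))[:,int((y+40)*7)]))
E
```

```text
-19 [(-6.0, -25), (6.9, 15)]
-15 [(-5.9, -23), (6.7, 17)]
-10 [(-6.3, -34), (6.9, 28)]
-7 [(-6.1, -29), (6.6, 22)]
7 [(-5.1, 15), (6.7, 18)]
10 [(-5.1, 19), (6.6, 21)]
15 [(-20.4, -24), (-6.1, -22), (-5.1, 25), (7.0, 15)]
19 [(-5.0, 18), (7.3, 19)]
y -4 [(-21.7, -20), (-5.0, -36), (0.0, 25), (5.6, 24), (22.0, -36)]
y 0 [(-21.7, -16), (-5.0, -45), (0.0, 32), (5.6, 27), (21.9, -43)]
y 4 [(-21.7, -19), (-5.0, -38), (0.0, 55), (21.9, -43)]
```

View pics/r2.png

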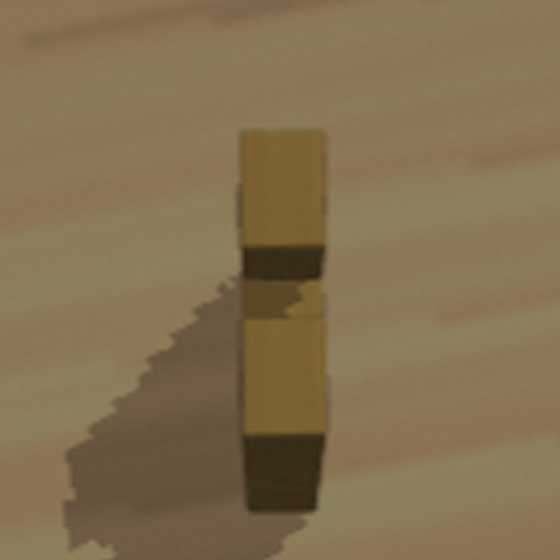

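The crop shows brass flange A, 12.4 mm thick by image, centred at (0.4716, 0.2884) with its thickness axis at 78.7°. I'll square up, descend and pinch.

carry_out(increments=[[[0.13,0.48,-0.08],[-0.06,0.1,-0.6],1],[[0,0,0],[0,0,-0.8],1],[[0,0,0],[0,0,-0.8],1],[[0,0,0],[0,0,-0.8],1],[[0,0,0],[0,0,-0.8],1]])

```text
t: 5.6
tool_pos: [0.4736, 0.2851, 0.2101]
tool_rot: [1.362, 1.102, -1.345]
contact_force: [-0.2, 0.3, 0.1]
opening: 0.0849
```

```bash
python3 wv.py w3
```

```text
5.6 [0.47364969 0.28510739 0.2100884 ] -101.43917414159989 [-0.9999  0.011  -0.0041]
```

carry_out(increments=[[[-0.02,0.12,0.02],[-0.1,0.16,-0.4],1],[[0,0,0],[0,0,-0.35],1],[[0,0,0],[0,0,0],1]])

```text
t: 5.95
tool_pos: [0.47, 0.2866, 0.1902]
tool_rot: [1.348, 1.11, -1.361]
contact_force: [-1.0, -0.5, -0.2]
opening: 0.0854
```

```bash
python3 wv.py w4
```

```text
5.95 [0.47002266 0.28658454 0.1901601 ] -101.37083258254363 [-1.     -0.0057  0.0051]
```

View pics/w4.png

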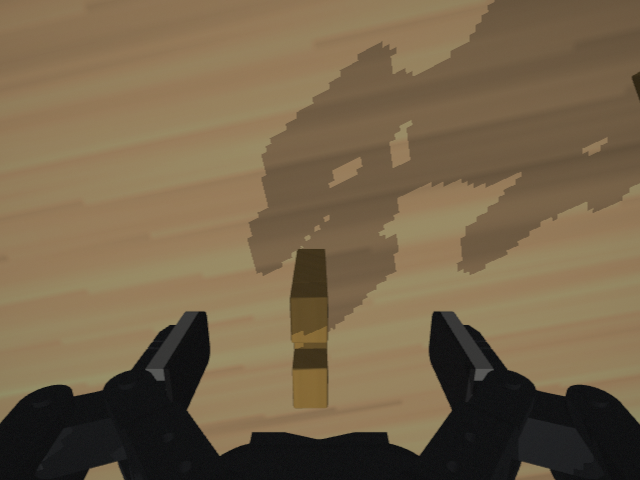

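carry_out(increments=[[[0.04,-0.07,0],[0.08,0.11,0.2],1],[[0,0,0],[0,0,0],0.3],[[0,0,0],[0,0,0],0.3],[[0,0,0],[0,0,0],0.3],[[0,0,0],[0,0,0],0.3],[[0,0,0],[0,0,0],0.3]], squeeze=20)

```text
t: 6.6
tool_pos: [0.4733, 0.2898, 0.1982]
tool_rot: [1.36, 1.107, -1.346]
contact_force: [-0.9, -0.1, -0.4]
opening: 0.0254
```

```bash
python3 wv.py w5
```

```text
6.6 [0.47330552 0.28980402 0.1982141 ] -101.34748935832513 [-1.      0.0066 -0.0044]
```

View pics/w5.png

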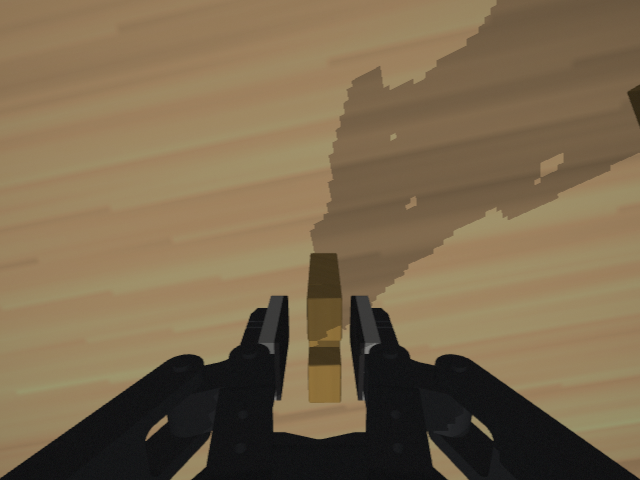

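carry_out(increments=[[[-0.02,0.04,0],[-0.04,-0.04,-0.08],0.3],[[0,0,0],[0,0,0],0.2],[[0,0,0],[0,0,0],0.15],[[0,0,0],[0,0,0],0.05],[[0,0,0],[0,0,0],0],[[0,0,0],[0,0,0],0],[[0,0,0],[0,0,0],0]], squeeze=20)

```text
t: 7.35
tool_pos: [0.4723, 0.2888, 0.1963]
tool_rot: [1.355, 1.108, -1.352]
contact_force: [0.7, -0.2, -0.2]
opening: 0.0123
```

```bash
python3 wv.py w6; python3 -c "
from station import *
o=get_obs();print(o['opening'],o['contact_force'],o['wrist_torque'])"
```

```text
7.35 [0.47234214 0.28876354 0.19625362] -101.34883065707587 [-1.0e+00  2.3e-03 -8.0e-04]
0.011984650408827105 [ 0.12758776 -0.60024369  0.84321697] [-0.06325041  0.01710795  0.03764876]
```

View pics/w6.png

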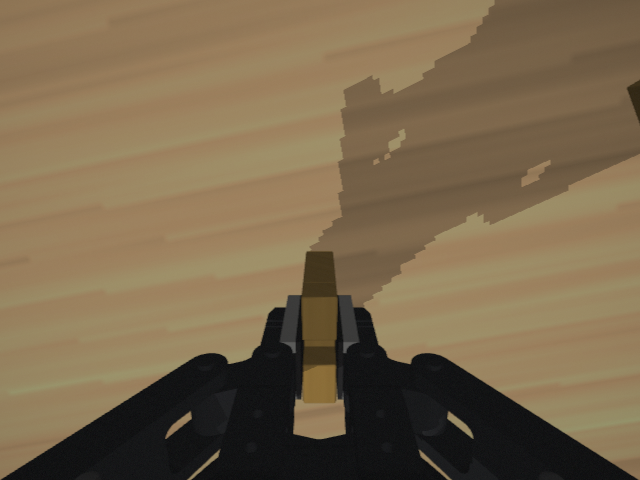

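```bash
python3 - <<'E'
from rect import *
z=np.load('pics/w6.npz')
yaw=np.radians(78.65-90)
m=z['tp'][:2]
r=rectify('w6',m,yaw,.048,half=40,s=7)
cv2.imwrite('pics/r6.png',r)
E
```

```text
(no output)
```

View pics/r6.png

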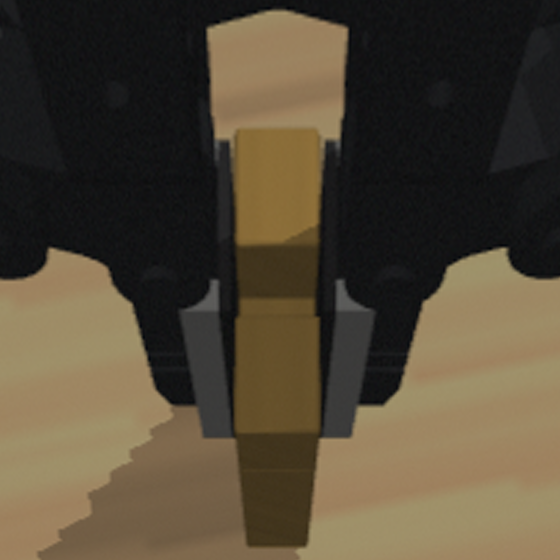

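The pinch reads 12.0–12.3 mm, the image gives 12.4 mm, and the others looked like 15 and 10 mm, so A is the middle flange. It sits centred between the pads with its top at rows 297–402. I'll grip harder, lift and carry it.

carry_out(increments=[[[0,0,0],[0,0,0],0],[[0,0,0],[0,0,0],0],[[0,0,0],[0,0,0.3],0],[[0,0,0],[0,0,0.7],0],[[0,0,0],[0,0,1],0],[[0,0,0],[0,0,1],0],[[0,0,0],[0,-0.3,1],0],[[0,0,-0.2],[0,-0.6,0.6],0]], squeeze=60)

```text
t: 8.2
tool_pos: [0.4697, 0.2703, 0.2906]
tool_rot: [1.363, 1.1, -1.372]
contact_force: [0.3, -0.8, -3.6]
opening: 0.0115
```

carry_out(increments=[[[0,0,-0.2],[0.05,-0.9,0.2],0],[[0,0,-0.2],[0.05,-1,0],0],[[0,0,-0.2],[0.05,-1,0],0],[[0,0,-0.2],[0.05,-1,0],0],[[0,0,-0.2],[0.05,-1,0],0],[[0,0,-0.2],[0.05,-1,0],0],[[0,0,0],[0.05,-1,0],0],[[0,0,0],[0.05,-1,0],0]])

```text
t: 9.0
tool_pos: [0.4768, 0.1079, 0.3059]
tool_rot: [1.459, 1.027, -1.448]
contact_force: [0.7, 0.2, -1.9]
opening: 0.0113
```

carry_out(increments=[[[0,0,0],[0.05,-1,0],0],[[0,0,0],[0.05,-1,0],0],[[0,0,0],[0.05,-1,0],0],[[0,0,0],[0.05,-1,0],0],[[0,0,0],[0.05,-1,0],0],[[0,0,0],[0.05,-1,0],0],[[0,0,0],[0.05,-1,0],0],[[0,0,0],[0.05,-1,0],0]])

```text
t: 9.8
tool_pos: [0.4826, -0.0584, 0.3126]
tool_rot: [1.461, 1.024, -1.443]
contact_force: [0.5, -0.0, -2.8]
opening: 0.0112
```

carry_out(increments=[[[0,0,0],[0.1,-1,0],0],[[0,0,0],[0.1,-1,0],0],[[0,0,0],[0.1,-1,0],0],[[0,0,0],[0.1,-1,0],0],[[0,0,0],[0.1,-1,-0.1],0],[[0,0,0],[0.1,-1,-0.1],0],[[0,0,0],[0.1,-1,-0.1],0],[[0,0,0],[0.1,-0.9,-0.1],0]])

```text
t: 10.6
tool_pos: [0.4971, -0.2227, 0.3115]
tool_rot: [1.463, 1.019, -1.44]
contact_force: [0.3, 0.6, -2.1]
opening: 0.0114
```

carry_out(increments=[[[0,0,0],[0.1,-0.7,-0.3],0],[[0,0,0],[0,-0.3,-0.2],0],[[0,0,0],[0,0,0],0]])

```text
t: 10.9
tool_pos: [0.4991, -0.2456, 0.3014]
tool_rot: [1.465, 1.018, -1.441]
contact_force: [0.6, 0.2, -2.0]
opening: 0.0112
```

```bash
python3 wv.py w7; python3 -c "
from station import *
o=get_obs();print(o['opening'],o['contact_force'],o['wrist_torque'])"
```

```text
10.9 [ 0.49908534 -0.24556178  0.30136783] -109.52172734622995 [-0.9999  0.0157 -0.0054]
0.011568590284044389 [-0.61934444 -0.12464936 -2.44247113] [-0.05019991  0.01573839 -0.00974274]
```

View pics/w7.png

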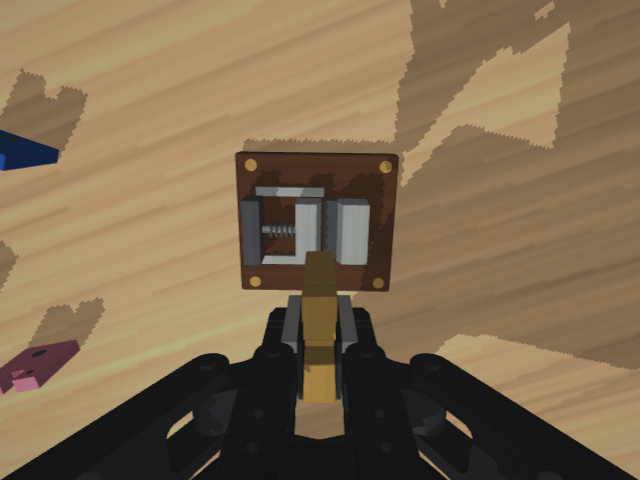

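```bash
cat > err.py <<'E'
from h import *
def err():
    o=get_obs();M=R.from_rotvec(o['tool_rot']).as_matrix();p=o['tool_pos']
    ym=np.radians(69.8);Y=np.array([np.cos(ym),np.sin(ym)]);X=np.array([Y[1],-Y[0]])
    m=np.array([.5080,-.2532]);e=p[:2]-m
    xm=X;   # desired tool: x=(0,0,-1), z=-Y
    D=np.array([[0,0,-1],[X[0],X[1],0],[-Y[0],-Y[1],0]]).T
    rv=R.from_matrix(D@M.T).as_rotvec()
    print('t %.2f z %.4f | mouth x %.1f y %.1f mm | turn needed %s (0.1rad) | F %s T %s op %.4f'%(o['t'],p[2],e@X*1e3,e@Y*1e3,(rv*10).round(3),o['contact_force'].round(1),o['wrist_torque'].round(2),o['opening']))
    print(' shift to mouth (20mm units)',(-e/.02).round(3), 'Fx,Fy in mouth',(o['contact_force'][:2]@X).round(1),(o['contact_force'][:2]@Y).round(1))
err()
E
python3 err.py; python3 - <<'E'
from rect import *
yaw=np.radians(69.8-90)
r=rectify('w7',np.array([.5079,-.2536]),yaw,.034,half=50,s=6)
cv2.imwrite('pics/r7.png',r)
g=cv2.cvtColor(r,cv2.COLOR_BGR2GRAY).astype(float)
for x in(5,9,13,17):
    row=cv2.blur(g,(1,9))[int((x+50)*6)];dd=row[6:]-row[:-6]
    print(x,[(round((i+3)/6-50,1),int(dd[i])) for i in range(120,480) if abs(dd[i])>18 and abs(dd[i])==abs(dd[i-6:i+7]).max()])
c=cv2.blur(g,(9,1))[:,int((-17+50)*6)];dd=c[6:]-c[:-6]
print([(round((i+3)/6-50,1),int(dd[i])) for i in range(60,500) if abs(dd[i])>18 and abs(dd[i])==abs(dd[i-6:i+7]).max()])
E
```

```text
t 10.95 z 0.3016 | mouth x -11.1 y 4.5 mm | turn needed [ 0.003  0.168 -0.122] (0.1rad) | F [-0.6 -0.1 -2.4] T [-0.05  0.02 -0.01] op 0.0116
 shift to mouth (20mm units) [ 0.443 -0.401] Fx,Fy in mouth -0.5 -0.3
5 [(-26.0, 93), (-8.8, -32), (-5.7, -30), (4.8, 36), (7.8, 45), (21.3, -66), (24.0, 21), (24.2, 21), (25.5, -25), (27.3, 24), (29.0, -29)]
9 [(-25.8, 73), (-9.2, -29), (-5.5, -31), (4.7, 31), (7.8, 46), (21.3, -100)]
13 [(-26.2, 76), (-9.2, -29), (-5.7, -31), (4.8, 31), (7.8, 45), (21.3, -99)]
17 [(-26.0, 95), (-9.2, -31), (-5.8, -29), (4.7, 30), (7.5, 53), (21.3, -99)]
[(-39.2, -89), (-20.3, 82), (20.0, -72), (23.8, -31)]
```

carry_out(increments=[[[0,0.1,-0.08],[0.22,-0.2,-0.5],0],[[0,0,0],[0.14,-0.12,-0.8],0],[[0,0,0],[0,0,-0.6],0],[[0,0,0],[0,0,-0.3],0],[[0,0,0],[0,0,0],0]])

```text
t: 11.45
tool_pos: [0.5067, -0.2496, 0.2522]
tool_rot: [1.463, 1.025, -1.456]
contact_force: [0.2, 0.0, -2.5]
opening: 0.0112
```

```bash
python3 err.py
```

```text
t 11.45 z 0.2522 | mouth x -2.5 y 2.9 mm | turn needed [-0.021  0.036 -0.063] (0.1rad) | F [ 0.2  0.  -2.5] T [-0.01  0.01  0.02] op 0.0112
 shift to mouth (20mm units) [ 0.066 -0.181] Fx,Fy in mouth 0.2 0.1
```

carry_out(increments=[[[-0.01,0.02,-0.05],[0.04,-0.14,-0.2],0],[[0,0,0],[0,0,0],0],[[0,0,0],[0,0,0],0]])

```text
t: 11.75
tool_pos: [0.5076, -0.2524, 0.2478]
tool_rot: [1.465, 1.022, -1.462]
contact_force: [-0.7, -0.4, -2.3]
opening: 0.0112
```

```bash
python3 err.py
```

```text
t 11.75 z 0.2478 | mouth x -0.6 y 0.6 mm | turn needed [-0.011  0.014 -0.012] (0.1rad) | F [-0.7 -0.4 -2.3] T [-0.04 -0.03  0.04] op 0.0112
 shift to mouth (20mm units) [ 0.018 -0.041] Fx,Fy in mouth -0.5 -0.6
```

carry_out(increments=[[[-0.01,0.01,-0.01],[0.02,-0.05,-0.25],0],[[0,0,0],[0,0,-0.15],0],[[0,0,0],[0,0,0],0]])

```text
t: 12.05
tool_pos: [0.5084, -0.2538, 0.2404]
tool_rot: [1.464, 1.019, -1.462]
contact_force: [0.4, 0.3, -2.3]
opening: 0.0113
```

```bash
python3 err.py; python3 wv.py w8
```

```text
t 12.05 z 0.2404 | mouth x 0.6 y -0.4 mm | turn needed [0.013 0.023 0.001] (0.1rad) | F [ 0.4  0.3 -2.3] T [-0.02 -0.03  0.01] op 0.0113
 shift to mouth (20mm units) [-0.019  0.03 ] Fx,Fy in mouth 0.3 0.4
12.05 [ 0.50837955 -0.25379404  0.2404257 ] -110.20461209445239 [-1.0e+00  2.6e-03  4.0e-04]
```

View pics/w8.png

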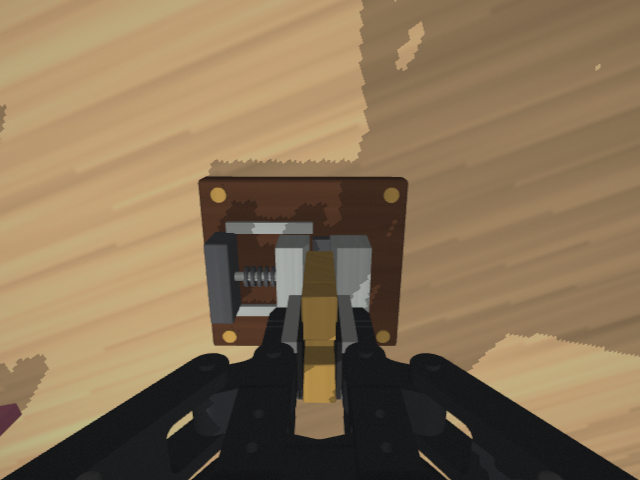

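carry_out(increments=[[[0,0.01,0],[-0.01,0,-0.15],0],[[0,0,0],[0,0,-0.15],0],[[0,0,0],[0,0,-0.15],0],[[0,0,0],[0,0,0],0]])

```text
t: 12.5
tool_pos: [0.5083, -0.2538, 0.2311]
tool_rot: [1.464, 1.019, -1.463]
contact_force: [-0.7, 0.1, -1.8]
opening: 0.0111
```

```bash
python3 err.py
```

```text
t 12.50 z 0.2311 | mouth x 0.5 y -0.5 mm | turn needed [0.016 0.017 0.   ] (0.1rad) | F [-0.7  0.1 -1.8] T [0.01 0.02 0.01] op 0.0111
 shift to mouth (20mm units) [-0.013  0.032] Fx,Fy in mouth -0.7 -0.1
```

carry_out(increments=[[[0,0,0],[0,0,-0.1],0],[[0,0,0],[0,0,-0.1],0],[[0,0,0],[0,0,0],0]])

```text
t: 12.8
tool_pos: [0.5082, -0.2538, 0.2266]
tool_rot: [1.464, 1.019, -1.463]
contact_force: [0.6, 0.3, -2.4]
opening: 0.0116
```

```bash
python3 err.py
```

```text
t 12.80 z 0.2266 | mouth x 0.4 y -0.5 mm | turn needed [0.016 0.016 0.   ] (0.1rad) | F [ 0.6  0.3 -2.4] T [ 0.02 -0.02  0.02] op 0.0116
 shift to mouth (20mm units) [-0.012  0.031] Fx,Fy in mouth 0.4 0.5
```

carry_out(increments=[[[0,0,0],[0,0.02,-0.07],0],[[0,0,0],[0,0,-0.05],0],[[0,0,0],[0,0,0],0]])

```text
t: 13.1
tool_pos: [0.5084, -0.2537, 0.2248]
tool_rot: [1.463, 1.018, -1.463]
contact_force: [-1.0, 1.1, -1.7]
opening: 0.0115
```

```bash
python3 err.py
```

```text
t 13.10 z 0.2248 | mouth x 0.6 y -0.3 mm | turn needed [0.024 0.019 0.   ] (0.1rad) | F [-1.   1.1 -1.7] T [ 0.02  0.05 -0.05] op 0.0115
 shift to mouth (20mm units) [-0.022  0.024] Fx,Fy in mouth -1.3 0.7
```

carry_out(increments=[[[0,0,0],[0,0,-0.06],0],[[0,0,0],[0,0,-0.06],0],[[0,0,0],[0,0,0],0]])

```text
t: 13.4
tool_pos: [0.5087, -0.2538, 0.2246]
tool_rot: [1.463, 1.019, -1.464]
contact_force: [-1.2, 0.6, -4.4]
opening: 0.0114
```

```bash
python3 err.py
```

```text
t 13.40 z 0.2246 | mouth x 0.9 y -0.3 mm | turn needed [ 0.018  0.009 -0.   ] (0.1rad) | F [-1.2  0.6 -4.4] T [-0.05  0.16  0.  ] op 0.0114
 shift to mouth (20mm units) [-0.037  0.03 ] Fx,Fy in mouth -1.3 0.1
```

carry_out(increments=[[[0,0,0],[0,0,-0.1],0]])

```text
t: 13.5
tool_pos: [0.5091, -0.2539, 0.2239]
tool_rot: [1.464, 1.019, -1.464]
contact_force: [-4.1, 4.5, 12.2]
opening: 0.0113
```

```bash
python3 err.py
```

```text
t 13.50 z 0.2239 | mouth x 1.3 y -0.3 mm | turn needed [0.016 0.012 0.001] (0.1rad) | F [-4.1  4.5 12.2] T [ 0.68  0.82 -0.06] op 0.0113
 shift to mouth (20mm units) [-0.053  0.036] Fx,Fy in mouth -5.4 2.8
```

carry_out(increments=[[[0.01,0.01,0],[-0.05,0.03,-0.13],0],[[0,0,0],[-0.02,0,-0.13],0]])

```text
t: 13.7
tool_pos: [0.5092, -0.2539, 0.2235]
tool_rot: [1.465, 1.018, -1.462]
contact_force: [-6.5, 4.1, 12.8]
opening: 0.0114
```

```bash
python3 err.py
```

```text
t 13.70 z 0.2235 | mouth x 1.4 y -0.3 mm | turn needed [0.014 0.03  0.001] (0.1rad) | F [-6.5  4.1 12.8] T [ 0.92  1.15 -0.05] op 0.0114
 shift to mouth (20mm units) [-0.06   0.037] Fx,Fy in mouth -7.5 1.6
```

carry_out(increments=[[[0.01,0.02,0],[-0.15,0.06,-0.18],0],[[0,0,0],[-0.1,0.04,-0.18],0]])

```text
t: 13.9
tool_pos: [0.5075, -0.2533, 0.2233]
tool_rot: [1.468, 1.01, -1.455]
contact_force: [-3.7, 4.0, 12.4]
opening: 0.0115
```

```bash
python3 err.py
```

```text
t 13.90 z 0.2233 | mouth x -0.4 y -0.2 mm | turn needed [0.046 0.12  0.004] (0.1rad) | F [-3.7  4.  12.4] T [0.76 0.81 0.01] op 0.0115
 shift to mouth (20mm units) [0.024 0.003] Fx,Fy in mouth -4.8 2.4
```

carry_out(increments=[[[0.05,0.15,0],[0,0,-0.25],0],[[0.02,0.1,0],[-0.05,0.02,-0.25],0]])

```text
t: 14.1
tool_pos: [0.5102, -0.2539, 0.2211]
tool_rot: [1.464, 1.02, -1.466]
contact_force: [0.9, 3.6, 7.9]
opening: 0.0113
```

```bash
python3 err.py
```

```text
t 14.10 z 0.2211 | mouth x 2.3 y 0.1 mm | turn needed [ 0.006 -0.007  0.013] (0.1rad) | F [0.9 3.6 7.9] T [ 0.6  -0.31 -0.03] op 0.0113
 shift to mouth (20mm units) [-0.11   0.033] Fx,Fy in mouth -0.4 3.7
```

carry_out(increments=[[[0,0.02,0],[-0.08,0.03,-0.15],0],[[0,0.02,0],[-0.04,0.02,-0.15],0]])

```text
t: 14.3
tool_pos: [0.5101, -0.2535, 0.2192]
tool_rot: [1.464, 1.016, -1.464]
contact_force: [-1.2, 1.7, 5.6]
opening: 0.0111
```

```bash
python3 err.py
```

```text
t 14.30 z 0.2192 | mouth x 2.1 y 0.5 mm | turn needed [0.031 0.025 0.014] (0.1rad) | F [-1.2  1.7  5.6] T [ 0.25  0.34 -0.06] op 0.0111
 shift to mouth (20mm units) [-0.105  0.013] Fx,Fy in mouth -1.7 1.1
```

carry_out(increments=[[[0.02,0.03,0],[-0.08,0.03,-0.12],0],[[0,0,0],[-0.04,0.01,-0.1],0]])

```text
t: 14.5
tool_pos: [0.5096, -0.2534, 0.2183]
tool_rot: [1.466, 1.013, -1.461]
contact_force: [-2.9, 2.7, 5.7]
opening: 0.0111
```

```bash
python3 err.py
```

```text
t 14.50 z 0.2183 | mouth x 1.6 y 0.4 mm | turn needed [0.039 0.062 0.016] (0.1rad) | F [-2.9  2.7  5.7] T [ 0.52  0.62 -0.01] op 0.0111
 shift to mouth (20mm units) [-0.081  0.01 ] Fx,Fy in mouth -3.7 1.5
```

carry_out(increments=[[[0.04,0.08,0.01],[-0.02,0,-0.12],0],[[0.01,0.02,0],[-0.02,0.0,-0.1],0]])

```text
t: 14.7
tool_pos: [0.5106, -0.254, 0.2171]
tool_rot: [1.465, 1.018, -1.463]
contact_force: [-2.6, 1.5, 4.7]
opening: 0.0112
```

```bash
python3 err.py
```

```text
t 14.70 z 0.2171 | mouth x 2.7 y 0.1 mm | turn needed [0.01  0.024 0.011] (0.1rad) | F [-2.6  1.5  4.7] T [ 0.39  0.45 -0.06] op 0.0112
 shift to mouth (20mm units) [-0.128  0.041] Fx,Fy in mouth -2.9 0.6
```

carry_out(increments=[[[0.01,0.03,0],[-0.08,0.02,-0.1],0],[[0.01,0.02,0],[-0.04,0.0,-0.1],0]])

```text
t: 14.9
tool_pos: [0.5103, -0.2541, 0.2166]
tool_rot: [1.468, 1.017, -1.461]
contact_force: [-2.9, 2.7, 6.4]
opening: 0.0112
```

```bash
python3 err.py
```

```text
t 14.90 z 0.2166 | mouth x 2.4 y -0.1 mm | turn needed [0.007 0.047 0.017] (0.1rad) | F [-2.9  2.7  6.4] T [ 0.49  0.42 -0.07] op 0.0112
 shift to mouth (20mm units) [-0.113  0.047] Fx,Fy in mouth -3.7 1.5
```

carry_out(increments=[[[0.01,0.05,0.01],[-0.04,0.02,-0.1],0],[[0.01,0.03,0],[-0.04,0.0,-0.1],0]])

```text
t: 15.1
tool_pos: [0.5106, -0.2543, 0.2165]
tool_rot: [1.467, 1.019, -1.463]
contact_force: [-3.2, 3.5, 8.7]
opening: 0.0111
```

```bash
python3 err.py
```

```text
t 15.10 z 0.2165 | mouth x 2.8 y -0.1 mm | turn needed [0.    0.028 0.014] (0.1rad) | F [-3.2  3.5  8.7] T [ 0.71  0.51 -0.1 ] op 0.0111
 shift to mouth (20mm units) [-0.131  0.055] Fx,Fy in mouth -4.2 2.1
```

carry_out(increments=[[[0.01,0.04,0.01],[-0.06,0.02,-0.14],0],[[0.01,0.03,0],[-0.04,0.0,-0.14],0]])

```text
t: 15.3
tool_pos: [0.5109, -0.2545, 0.2163]
tool_rot: [1.466, 1.021, -1.463]
contact_force: [-5.4, 3.7, 14.9]
opening: 0.011
```

```bash
python3 err.py
```

```text
t 15.30 z 0.2163 | mouth x 3.2 y -0.2 mm | turn needed [-0.01   0.017  0.01 ] (0.1rad) | F [-5.4  3.7 14.9] T [ 0.93  0.94 -0.05] op 0.0110
 shift to mouth (20mm units) [-0.146  0.065] Fx,Fy in mouth -6.3 1.7
```

The force rose 6 N over 0.2 mm, which is the cork's 30 N/mm, so the flange is bearing on the sole with about 10 N. I'll hold that briefly.

carry_out(increments=[[[0,0.02,0.01],[-0.06,0.02,-0.14],0],[[0,0.02,0],[-0.06,0.02,-0.13],0],[[0,0.02,0],[-0.06,0.02,-0.13],0],[[0,0.02,0],[-0.06,0.02,-0.13],0]])

```text
t: 15.7
tool_pos: [0.5103, -0.254, 0.2162]
tool_rot: [1.467, 1.017, -1.461]
contact_force: [-3.1, 2.7, 11.5]
opening: 0.0115
```

```bash
python3 err.py
```

```text
t 15.70 z 0.2162 | mouth x 2.5 y 0.0 mm | turn needed [0.012 0.045 0.01 ] (0.1rad) | F [-3.1  2.7 11.5] T [ 0.69  0.6  -0.07] op 0.0115
 shift to mouth (20mm units) [-0.117  0.042] Fx,Fy in mouth -3.8 1.4
```

carry_out(increments=[[[0.01,0.05,0.01],[0,0,-0.17],0],[[0,0.03,0],[-0.02,0.01,-0.17],0],[[0,0.02,0],[-0.03,0.01,-0.17],0]])

```text
t: 16.0
tool_pos: [0.5119, -0.2544, 0.216]
tool_rot: [1.463, 1.024, -1.467]
contact_force: [-8.3, 6.2, 17.7]
opening: 0.011
```

```bash
python3 err.py
```

```text
t 16.00 z 0.2160 | mouth x 4.1 y 0.2 mm | turn needed [-0.005 -0.035  0.005] (0.1rad) | F [-8.3  6.2 17.7] T [ 0.99  1.33 -0.09] op 0.0110
 shift to mouth (20mm units) [-0.197  0.061] Fx,Fy in mouth -9.9 3.0
```

carry_out(increments=[[[0,0,0],[-0.08,0.03,-0.15],0],[[0,0,0],[-0.06,0.02,-0.15],0],[[0,0.02,0],[-0.06,0.02,-0.15],0]])

```text
t: 16.3
tool_pos: [0.511, -0.254, 0.216]
tool_rot: [1.464, 1.019, -1.464]
contact_force: [-3.4, 3.9, 13.0]
opening: 0.0112
```

```bash
python3 err.py; python3 wv.py w9
```

```text
t 16.30 z 0.2160 | mouth x 3.1 y 0.3 mm | turn needed [0.013 0.013 0.009] (0.1rad) | F [-3.4  3.9 13. ] T [ 0.79  0.67 -0.05] op 0.0112
 shift to mouth (20mm units) [-0.15   0.042] Fx,Fy in mouth -4.5 2.5
16.3 [ 0.51099178 -0.2540309   0.21603365] -110.25444409614424 [-1.0e+00  1.7e-03  8.0e-04]
```

View pics/w9.png

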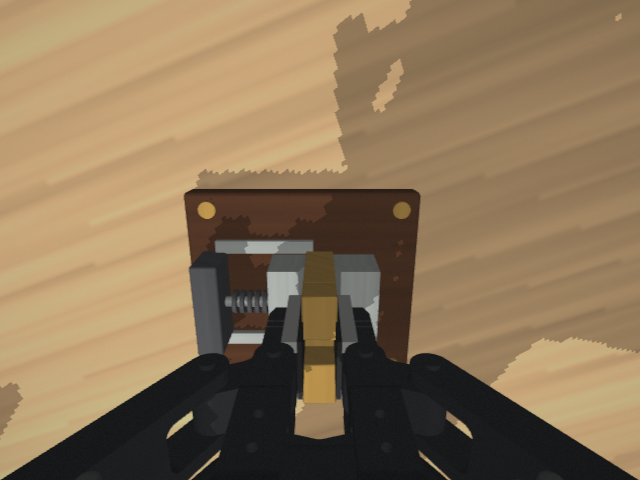

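carry_out(increments=[[[0,0,0],[0,0,0],0],[[0,0,0],[0,0,0],0.2],[[0,0,0],[0,0,0],0.3],[[0,0,0],[0,0,0],0.5],[[0,0,0],[0,0,0],0.5],[[0,0,0],[0,0,0],0.5]])

```text
t: 16.95
tool_pos: [0.5116, -0.2543, 0.2163]
tool_rot: [1.465, 1.015, -1.462]
contact_force: [-0.9, -0.0, -0.5]
opening: 0.043
```

```bash
python3 err.py; python3 wv.py w10
```

```text
t 16.95 z 0.2163 | mouth x 3.8 y 0.2 mm | turn needed [0.03  0.047 0.009] (0.1rad) | F [-0.9 -0.  -0.5] T [ 0.02 -0.08 -0.02] op 0.0430
 shift to mouth (20mm units) [-0.182  0.055] Fx,Fy in mouth -0.9 -0.3
16.95 [ 0.51163587 -0.25430716  0.21632923] -110.25267791872527 [-1.      0.0054  0.0012]
```

View pics/w10.png

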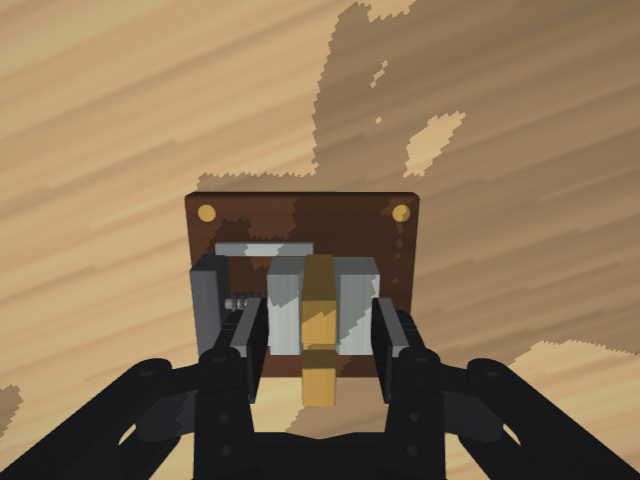

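Released, with no load left on the tool. I'll lift clear and check.

carry_out(increments=[[[0,0,0],[0,0,0.3],0.6],[[0,0,0],[0,0,0.8],0.6],[[0,0,0],[0,0,1],0.6],[[0,0,0],[0,0,1],0.6],[[0,0,0],[0,0,1],0.6],[[0,0,0],[0,0,0.5],0.6],[[0,0,0],[0,0,0],0.6]])

```text
t: 17.7
tool_pos: [0.5115, -0.2542, 0.3179]
tool_rot: [1.466, 1.011, -1.459]
contact_force: [-0.1, -0.5, 0.6]
opening: 0.0517
```

```bash
python3 err.py; python3 wv.py w11; python3 - <<'E'
from rect import *
z=np.load('pics/w11.npz');K=get_calibration('wrist');c=dict(K,position=z['cp'],orientation=z['co']);P=cloud('wrist',z['d'],c)
ym=np.radians(69.8);Y=np.array([np.cos(ym),np.sin(ym)]);X=np.array([Y[1],-Y[0]])
e=P[...,:2]-np.array([.5079,-.2536]);a=np.stack([e@X,e@Y],-1)*1e3
for lo,hi in((.062,.08),(.05,.062),(.04,.05)):
    m=(P[...,2]>lo)&(P[...,2]<hi)&(np.abs(a).max(-1)<45)
    t=a[m]; 
    if len(t)>20: print(lo,len(t),cv2.minAreaRect(t.astype(np.float32)),np.median(P[m][:,2]))
r=rectify('w11',np.array([.5079,-.2536]),ym-np.pi/2,.0675,half=50,s=6);cv2.imwrite('pics/r11.png',r)
r=rectify('w11',np.array([.5079,-.2536]),ym-np.pi/2,.034,half=50,s=6);cv2.imwrite('pics/r11b.png',r)
E
```

```text
t 17.70 z 0.3179 | mouth x 3.6 y 0.3 mm | turn needed [0.053 0.082 0.009] (0.1rad) | F [-0.1 -0.5  0.6] T [-0.   -0.01 -0.02] op 0.0517
 shift to mouth (20mm units) [-0.174  0.051] Fx,Fy in mouth 0.1 -0.5
17.7 [ 0.51148937 -0.25421434  0.31793499] -110.2549044227383 [-1.      0.0095  0.0022]
0.062 1150 ((2.451284408569336, -0.1729736328125), (12.292530059814453, 44.195804595947266), 89.53082275390625) 0.06759298575095238
0.05 325 ((10.59512710571289, 0.012262821197509766), (28.145877838134766, 12.168776512145996), 0.07627225667238235) 0.05601453740976883
0.04 69 ((24.118480682373047, -0.3330411911010742), (0.8392145037651062, 11.83658504486084), 0.45481428503990173) 0.045168796045571336
```

View pics/r11.png

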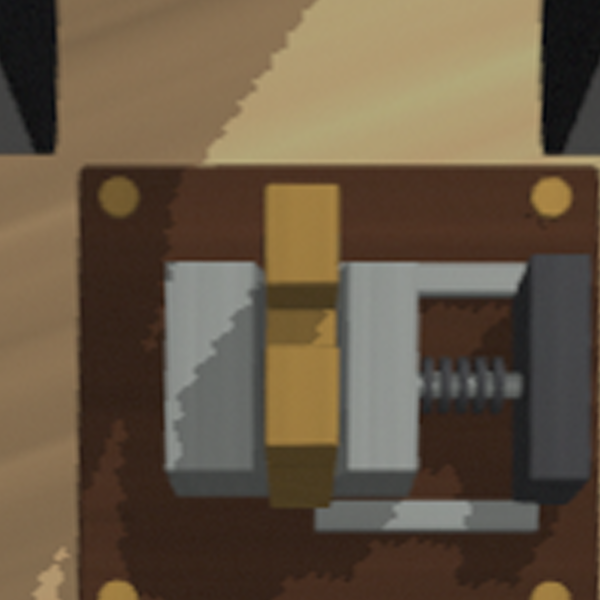

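View pics/r11b.png

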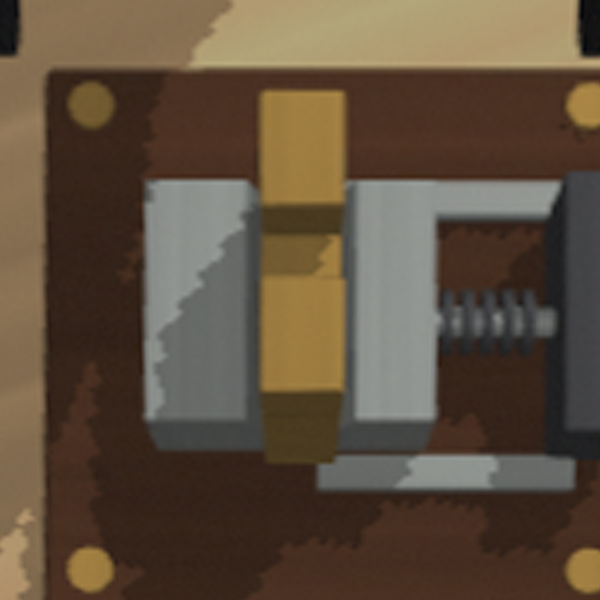

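```bash
python3 - <<'E'
from rect import *
z=np.load('pics/w11.npz');K=get_calibration('wrist');c=dict(K,position=z['cp'],orientation=z['co']);P=cloud('wrist',z['d'],c)
ym=np.radians(69.8);Y=np.array([np.cos(ym),np.sin(ym)]);X=np.array([Y[1],-Y[0]])
e=P[...,:2]-np.array([.5079,-.2536]);a=np.stack([e@X,e@Y],-1)
m=(P[...,2]>.064)&(P[...,2]<.072)&(np.abs(a[...,1])<.007)&((a[...,0]<-.004)|(a[...,0]>.0085))
A=np.c_[a[m],np.ones(m.sum())];print('top plane slopes x,y',np.linalg.lstsq(A,P[m][:,2],rcond=None)[0])
im,d=get_image('top');cv2.imwrite('pics/top1.png',im)
im0=cv2.imread('pics/top0.png');df=cv2.absdiff(im,im0).max(2)
Pt=cloud('top',d);
for n,(u,v) in dict(B=(243,293),C=(308,274)).items():
    Q=Pt[v-25:v+26,u-25:u+26].reshape(-1,3);t=Q[(Q[:,2]>.042)&(Q[:,2]<.08)];print(n,len(t),t.mean(0).round(4))
for n,(u,v) in dict(wrench=(200,205),key=(312,200),pricker=(358,175)).items(): print(n,np.median(df[v-40:v+40,u-15:u+15]),(df[v-40:v+40,u-15:u+15]>40).sum())
E
```

```text
top plane slopes x,y [-0.00654415 -0.00180291  0.06763116]
B 191 [0.5173 0.1346 0.0485]
C 119 [0.5516 0.0234 0.0486]
wrench 7.0 0
key 8.0 0
pricker 8.0 0
```

View pics/top1.png

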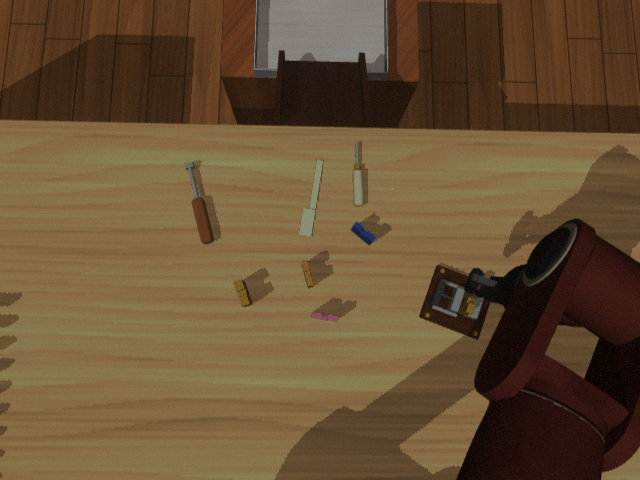

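```bash
python3 -c "
from station import *
print(finish_job())"
```

```text
the job is handed in; nothing more can be done
None
```

The 12.5 mm flange is home in the spring clamp, pressed down onto its sole and released. I handed the job in at about 17.8 s, and it reported no verdict.

- **Choosing the flange:** I only pinched one flange, the brass one at about (0.47, 0.29). The pinch read 12.0–12.3 mm, and 11.3 mm once gripped harder. The wrist camera gave 12.4 mm. The other two looked about 15 and 10 mm thick from the top camera, so I did not pinch them.
- **Pressing:** While sliding down, friction was about 7–8 N. The flange then stopped on something with the sole's 30 N/mm stiffness. I held it there for about 0.8 s with an estimated 6–12 N on the sole; that force is worked out from the wrist reading, not measured directly.
- **After letting go:**

| Check | Result |
|---|---|
| Top of flange | 67.6 mm up, so its lower edge is at the sole's height (about 19.7 mm) |
| Lengthwise offset | 2.5 mm |
| Crosswise offset | 0.2 mm |
| Tilt | 0.007 rad |
| In line with the slot | within 0.01 rad |
| Sprung jaw | pushed back roughly 1.3 mm, judged from the image |

- **Everything else:** The top picture shows the other two brass flanges within 0.3 mm of where they started. The key top, pricking tool and wrench are unmoved. The gripper was about 100 mm above the flange and touching nothing.
- **What went less well:** The flange stuck briefly at the lead-in, and the arm drifted about 2–4 mm along the slot while pressing. No check failed.

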